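# Open the latched gate of the rover pen

### The arm

A 6-joint arm with a two-finger parallel gripper is mounted at the origin on the work surface. World frame = base frame: x ahead of the robot, y to its left, z up, the work surface at z = 0. Lengths are in m, angles in rad, forces in N, time in s.
With the tool pointing down it reaches from about 0.25 to 0.725 m from the base axis. Payload 4 kg.
Tool frame: the origin (TCP) lies between the finger pads; the fingertips stand 11 mm ahead of it and the grasp point (between the pads) lies 8 mm behind it (bot.tip_extent is the distance from the TCP to the fingertips, in m); z points along the fingers, y is the line along which they close (so a half turn about z gives the same grasp; the last joint's range is limited). The gripper opens to 85 mm and grips with 20 to 120 N. Pads are 22 mm wide; open, the fingers measure 114 mm over their backs; the gripper's body (76 mm by 85 mm) begins 54 mm behind the grasp point. The pads swing forward as they close: fully open they stand 13 mm farther back than shut.
Start: joints at [1.125, 0.241, 0.005, 1.335, 0, 1.571], TCP at [0.216, 0.451, 0.211] pointing down, gripper open.
Joint ranges: [-2.72, 2.72], [-1.05, 1.87], [-1.09, 1.28], [-1.99, 2.15], [-1.42, 1.44], [-3.14, 3.14]. Speed limits (rad/s): [2.79, 2.79, 3.14, 3.14, 3.14, 3.14].

### API

Orientations are given as a unit quaternion [x, y, z, w].
In Python, from workcell import bot gives the robot as it stands. The module is installed in compiled form; this text tells all that it offers.
- The arm moves only by the tool drive_tool, never from a script. Its argument "rows" is a list of rows, each an object of numbers: "dx", "dy", "dz": the shift along the tool's x, y, z in units of 50 mm (1.0 is 50 mm); "wx", "wy", "wz": the turn, a rotation vector about the tool's x, y, z in units of 5 degrees (1.0 is 5 degrees); "hand": the finger opening in mm, from 0 to 85.4. A call has 1 to 20 rows; each row is the pose to reach, as a shift and turn from the pose commanded when the call began, along the tool's axes at that moment; what a row does not reach only later rows make up. A row lasts 1/10 s, in which the tool goes at most 50 mm and 8.59 degrees, less where a joint would pass 70% of its speed; a pose out of reach is approached as far as the arm can. A call with a gripper value outside its range is refused whole. The fingers move at their own pace and stop on an object; the grip force is fixed at half the most. Time passes only in rows, so rows that repeat a pose let the fingers close. It gives the time, the measured TCP pose, the force, the opening and the grip force at its end, in the units of the state.
- bot.get_obs(): the state, without advancing time (a new reading comes with each control period).
- bot.camera(name): name is "scene" or "top" or "wrist"; returns the picture (400x640x3 uint8, red, green, blue); there is no depth.
- bot.get_calibration(name): a dict with "vfov" (degrees; the focal length in pixels is half the picture's height over the tangent of half this angle, whatever the lens; pixels are square), "cx", "cy" (the principal point, pixels), "origin" and "rotation" of the camera in the world; the wrist camera has in their place "mount" (4x4, takes a point from camera to tool coordinates, whose origin is the TCP and whose axes are the flange's). Camera axes: x right, y up, looking along -z (the intrinsics and any distortion apply to the point x, -y, -z); pixel columns grow to the right and rows downward; lengths in m; the calibration is good to about 2 mm. A picture is of the moment at which its call begins: read the wrist's pose just before it. get_calibration takes no time and is no camera call.
- bot.job_done(): hands the job in; it is judged then, once.
Trained networks look in the newest picture that a camera, given by its name, has taken for a name from the list of things; names that differ only in an ending like _2 or _b are one class to them, and where a whole thing is asked for, a point or a joint stands for the part that bears it (a point fixed in the world has none). Each returns a list of dicts, best first, with "score" (0 to 1); they miss things now and then, are a little off and sometimes report something else, mostly with a low value. They report only what shows in the picture. A call takes as long as a camera call.
- bot.look_for(camera, thing): "extent" ([centre column, centre row, width, height] in pixels, round what is visible of it).
- bot.outline_of(camera, thing): "region" (400x640 bool, what is visible of it) and "extent" ([centre column, centre row, width, height] in pixels, round what is visible of it).
The state is a dict: "clock": time; "joint_pos": joint angles; "joint_vel": joint speeds; "tau": joint torques, N m; "eef_pos": TCP position; "tool_rot": TCP orientation; "ft_force": force on the tool from outside, world axes, zero at the start; "ft_torque": the same for the moment, N m; "grip_width": finger opening in m; "grasp_force": force on a finger pad.
Only numpy, scipy, OpenCV 4.12 (cv2) and the standard library are available. Lean on these libraries where they do the work, as an engineer would, in place of code of your own. Each camera call takes 0.05 s, during which the arm holds its last target. There are 200 camera calls.

### The job

Open the gate of the table-top rover pen: press the thumb plate down to lift the latch bar out of its catch, push the gate away from you into the pen until it stands wide open, about square to the fence, and let the bar drop back down. Be gentle: do not lean hard on the plate or the gate, never force the bar against its catch, do not fling the gate, and leave the rover, tape roll and cup where they are. Leave the gate standing still.

Things in the scene. Friction and masses are not known exactly. Their poses are not given: they have to be found in the camera images.
- fence: Fixed pen front, dark steel posts with clear panels up to 180 mm high. Origin on the table at the foot of the gate's hinge line. y runs along the fence, -x faces the robot, +x is inside the pen. Shut gate: y = -10 to -245 mm, centred on x = 0. Hinge post 30 mm square, 215 mm high, at y = 6 to 36 mm. Latch post 145 mm high at x = -16, y = -270 mm. Side walls (100 mm) reach x = 330 mm.
- gate (a joint): Swing of the gate in rad: 0 shut, grows as the gate swings away from the robot into the pen (counter-clockwise from above), stop at 1.6. Wooden frame 18 mm thick, 235 mm wide, 0.4 kg; its top rail is a plain board from 135 to 205 mm high. Light hinge friction: it stays where it is left.
- gate_hinge (a point): Point on the gate's hinge line, 165 mm above the table (height of the bar's pivot). Axes turn with the gate: -y points from the hinge along the gate, -x out of its robot-side face, which lies 9 mm from the hinge line's plane.
- latch: Latch: steel bar 8 x 207 x 16 mm on the gate's robot-side face, with a dark block weight towards the latch post. Origin at its pivot, 165 mm from the hinge along the gate, 16 mm in front of the gate's mid-plane. Pressing its plate end down lifts its tip end. Hard stops at 0.08 rad tip-down and 0.245 rad tip-up. About 0.5 kg (varies by a third): 1 to 4 N on the plate lift it; pressing over 15 N bends it.
- thumb_plate (a point): Where the thumb plate sits on the bar's short arm, 95 mm from the hinge, 70 mm from the pivot, 31 mm in front of the gate's mid-plane. Steel plate 46 mm (out from gate, x = -27 to +19 mm) x 34 mm (along gate) x 6 mm. Its neck is bent: its top lies up to 10 mm above or below this point, which must be felt. From bar level, 17 mm down to a hard stop; the catch clears at 13 to 16 mm. Gate rail rises 26 mm above this point.
- bar_tip (a point): Point on the underside of the latch bar over the catch, 105 mm from the pivot. Axes as the bar's.
- keeper: The catch: steel fork, open upward, on the short latch post. Origin on the floor of its slot, where the bar lies; slot 14 mm wide, prongs 5 mm thick, 20 mm high, 20 mm wide along the fence. Its height is set anywhere within 2 mm of 157 mm above the table. The bar must be lifted clear over the pen-side prong; it is past that prong at a gate angle of about 0.1 rad.
- rover: Small white wheeled rover, 118 x 94 x 70 mm, parked in the pen to the hinge side, outside the gate's sweep. Leave alone. Origin under its middle.
- tape: Roll of brown tape lying flat, 100 mm across, 48 mm high, on the robot's side, left. Leave alone. Origin under its middle.
- cup: Brown paper cup, 76 mm across, 95 mm high, on the robot's side, right. Leave alone. Origin under its middle.

How it is judged:
By the outcome, as a careful person would: the job done as asked, in the order asked, and still so for the second after the job is handed in, with the robot touching nothing.
It also fails if it takes over 70 s, if anything falls off the work surface, if the arm or the gripper's body presses on something with over 40 N, if the wrist force passes 120 N, or if a joint passes its speed limit or range.

## Working session

There is one attempt and no reset: what is moved stays moved. The work goes in short steps, Python scripts to look and compute and a tool call to move; the robot and the scene stay as the last step left them, time stands still between calls to the robot, and variables do not carry over. Pictures are saved under pics/ and viewed, at most 10 in all, crops included, and the job is handed in when it is done.

Besides the shell and the picture viewer there is one more tool, called after "Call:" as a command line: name --argument value ..., lists and objects as JSON in quotes. drive_tool: Moves the arm, as the interface text tells. Its arguments: {"type":"object","properties":{"rows":{"type":"array","items":{"type":"object","properties":{"dx":{"type":"number"},"dy":{"type":"number"},"dz":{"type":"number"},"wx":{"type":"number"},"wy":{"type":"number"},"wz":{"type":"number"},"hand":{"type":"number"}}}}},"required":["rows"]}

```bash
mkdir -p pics
python3 - <<'E'
from workcell import bot
import cv2,numpy as np
for c in("scene","top"):
    im=bot.camera(c); cv2.imwrite(f"pics/{c}0.png",im[:,:,::-1])
    k=bot.get_calibration(c); print(c,{a:np.round(v,4).tolist() if not isinstance(v,str) else v for a,v in k.items()})
    for t in("thumb_plate","latch","gate","keeper","fence","rover","tape","cup"):
        r=bot.look_for(c,t); print(t,[(np.round(d["extent"]).tolist(),round(d["score"],2)) for d in r[:2]])
o=bot.get_obs();print(o)
E
```

```text
scene {'vfov': 42.2904, 'cx': 316.3257, 'cy': 196.6897, 'origin': [1.2705, -0.4009, 1.2356], 'rotation': [0.273, 0.1657, 0.4778, 0.8183]}
thumb_plate [([280.0, 208.0, 64.0, 45.0], 0.8)]
latch [([278.0, 210.0, 68.0, 47.0], 0.68)]
gate [([294.0, 220.0, 101.0, 82.0], 0.97)]
keeper [([194.0, 193.0, 24.0, 34.0], 0.7), ([254.0, 229.0, 14.0, 20.0], 0.58)]
fence [([341.0, 276.0, 289.0, 247.0], 0.73)]
rover [([414.0, 244.0, 56.0, 55.0], 0.8), ([192.0, 192.0, 26.0, 38.0], 0.66)]
tape []
cup [([191.0, 192.0, 28.0, 37.0], 0.86)]
top {'vfov': 47.4443, 'cx': 317.0643, 'cy': 196.2723, 'origin': [0.3028, -0.0182, 1.2282], 'rotation': [-0.0741, 0.0507, 0.7075, -0.701]}
thumb_plate [([376.0, 175.0, 86.0, 23.0], 0.89)]
latch [([373.0, 173.0, 83.0, 23.0], 0.67)]
gate [([357.0, 171.0, 118.0, 34.0], 0.68)]
keeper []
fence [([341.0, 121.0, 264.0, 157.0], 0.97), ([374.0, 174.0, 85.0, 22.0], 0.69)]
rover [([257.0, 119.0, 45.0, 51.0], 0.95), ([372.0, 176.0, 83.0, 24.0], 0.47)]
tape [([217.0, 287.0, 37.0, 40.0], 0.74)]
cup [([440.0, 282.0, 41.0, 28.0], 0.89)]
{'clock': 0.9, 'joint_pos': array([1.12498030e+00, 2.40589270e-01, 5.00035127e-03, 1.33520971e+00,
       2.10948598e-05, 1.57077758e+00]), 'joint_vel': array([ 7.42363426e-05,  2.45341743e-03,  1.38861729e-03, -1.53076845e-03,
        7.97465708e-04,  1.45800737e-04]), 'tau': array([-1.56584988e-04, -3.72192156e+01,  2.52694577e+01,  8.89365165e-04,
        1.46847274e-04, -9.78406177e-06]), 'eef_pos': array([0.21558915, 0.45112867, 0.21071196]), 'tool_rot': array([ 2.21057479e-01,  9.75260781e-01,  1.20687683e-06, -1.05414496e-05]), 'ft_force': array([ 0.67083805, -0.36041685, -0.0281898 ]), 'ft_torque': array([-0.02865626, -0.00107061,  0.02716986]), 'grasp_force': 0.0, 'grip_width': 0.08530101436465735}
```

Run:
```python
import cv2
a=cv2.imread("pics/top0.png")[60:320,170:490]; cv2.imwrite("pics/t1.png",cv2.resize(a,None,fx=2.3,fy=2.3,interpolation=2)[:598,:800])
a=cv2.imread("pics/scene0.png")[130:300,160:420]; cv2.imwrite("pics/s1.png",cv2.resize(a,None,fx=3,fy=3,interpolation=2))
```

```text
(no output)
```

View pics/t1.png

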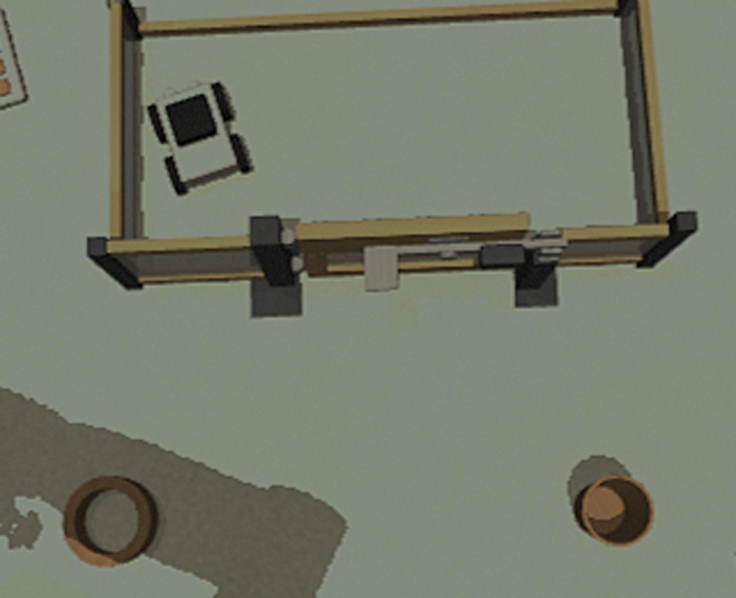

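View pics/s1.png

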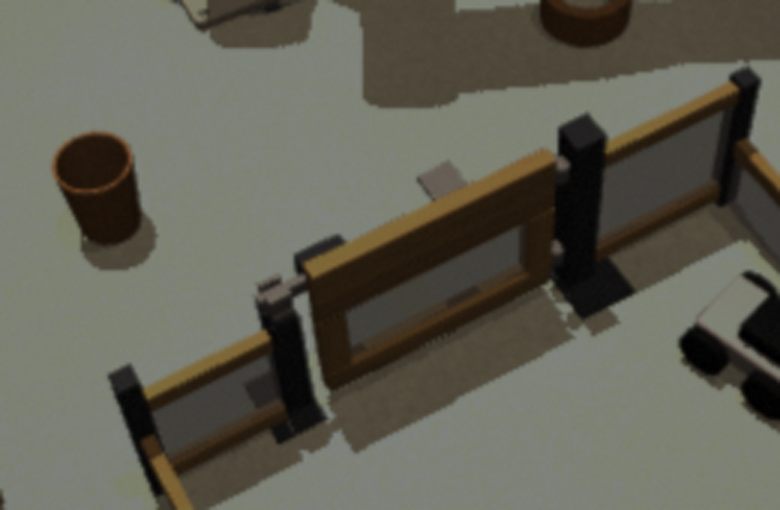

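The top view shows the gate shut, with the plate at about px (336,176), the rail from (300,159) to (400,155) and the hinge post top at (286,160). The rover, tape and cup are all clear of the gate. Next I fit the fence pose to these points.

```bash
cat > h.py <<'E'
from workcell import bot
import numpy as np
from scipy.spatial.transform import Rotation as R
from scipy.optimize import least_squares
def proj(P,o,Rm,k):
    f=200/np.tan(np.radians(k["vfov"])/2); c=(np.atleast_2d(P)-o)@Rm
    return np.c_[k["cx"]+f*c[:,0]/-c[:,2], k["cy"]-f*c[:,1]/-c[:,2]]
def fp(k): 
    r=np.array(k["rotation"]); return np.array(k["origin"]), (R.from_quat(r).as_matrix() if r.size==4 else r)
def w(p,L):
    L=np.atleast_2d(L); c,s=np.cos(p[2]),np.sin(p[2])
    return np.c_[p[0]+c*L[:,0]-s*L[:,1],p[1]+s*L[:,0]+c*L[:,1],L[:,2]]
E
python3 - <<'E'
from h import *
kt,ks=bot.get_calibration("top"),bot.get_calibration("scene")
T=[((9,-10,205),(300,225)),((9,-245,205),(528,213)),((-9,-10,205),(300,240)),((-9,-245,205),(528,229)),((0,21,215),(266,231)),((-35,-95,165),(381,268))]
S=[((-9,-245,205),(305,262)),((9,-245,205),(318,279)),((9,-10,205),(557,160)),((0,21,215),(581,131))]
LT=np.array([a for a,b in T])/1e3;UT=np.array([b for a,b in T])/2.3+[170,60]
LS=np.array([a for a,b in S])/1e3;US=np.array([b for a,b in S])/3+[160,130]
f=lambda p:np.r_[proj(w(p,LT),*fp(kt),kt)-UT,proj(w(p,LS),*fp(ks),ks)-US].ravel()
r=least_squares(f,[.4,.1,0],loss='soft_l1');print(r.x,np.round(f(r.x).reshape(-1,2),1).tolist())
print(w(r.x,[[-.035,-.095,.165],[0,0,0],[0,-.245,.2]]))
k=bot.get_calibration("wrist");print(np.round(k["mount"],4).tolist(),k["vfov"],k["cx"],k["cy"])
E
```

```text
[0.57016776 0.06806101 0.03600947] [[-2.1, -1.1], [0.2, -0.9], [-1.8, -0.1], [0.8, -0.3], [-1.0, -0.3], [0.0, 0.7], [-1.4, 0.3], [-2.3, -0.2], [-0.4, -0.5], [-0.1, -0.6]]
[[ 0.53861061 -0.02813747  0.165     ]
 [ 0.57016776  0.06806101  0.        ]
 [ 0.57898817 -0.17678017  0.2       ]]
[[-0.0005, 0.9647, 0.2634, 0.0655], [1.0, 0.0005, 0.0, -0.0002], [-0.0001, 0.2634, -0.9647, -0.1642], [0.0, 0.0, 0.0, 1.0]] 69.1979937235324 317.59617255242813 200.51254049855552
```

Call:
drive_tool --rows '[{"dz":-1.2,"hand":0},{"dz":-1.2,"hand":0},{"dx":-9.89,"dy":-5.74,"dz":-1.2,"wz":12.48,"hand":0},{"dx":-9.89,"dy":-5.74,"dz":-1.2,"wz":12.48,"hand":0},{"dx":-9.89,"dy":-5.74,"dz":-1.2,"wz":12.48,"hand":0},{"dx":-9.89,"dy":-5.74,"dz":-1.2,"wz":12.48,"hand":0},{"dx":-9.89,"dy":-5.74,"dz":-1.2,"wz":12.48,"hand":0},{"dx":-9.89,"dy":-5.74,"dz":-1.2,"wz":12.48,"hand":0},{"dx":-9.89,"dy":-5.74,"dz":-1.2,"wz":12.48,"hand":0},{"dx":-9.89,"dy":-5.74,"dz":-1.2,"wz":12.48,"hand":0},{"dx":-9.89,"dy":-5.74,"dz":-1.2,"wz":12.48,"hand":0},{"dx":-9.89,"dy":-5.74,"dz":-1.2,"wz":12.48,"hand":0},{"dx":-9.89,"dy":-5.74,"dz":-1.2,"wz":12.48,"hand":0},{"dx":-9.89,"dy":-5.74,"dz":-1.2,"wz":12.48,"hand":0},{"dx":-9.89,"dy":-5.74,"dz":-1.2,"wz":12.48,"hand":0},{"dx":-9.89,"dy":-5.74,"dz":-1.2,"wz":12.48,"hand":0},{"dx":-9.89,"dy":-5.74,"dz":-1.2,"wz":12.48,"hand":0},{"dx":-9.89,"dy":-5.74,"dz":-1.2,"wz":12.48,"hand":0}]'

```text
invalid input at $.rows[0]: expected keys dx, dy, dz, wx, wy, wz, hand
```

Run:
```python
from h import *
import cv2
o=bot.get_obs();print(o["clock"],o["eef_pos"],o["joint_pos"],o["grip_width"],o["ft_force"])
im=bot.camera("wrist")[:,:,::-1].copy()
k=bot.get_calibration("wrist");M=np.array(k["mount"]);B=R.from_quat(o["tool_rot"]).as_matrix();print(B.round(3).tolist())
O=o["eef_pos"]+B@M[:3,3];Rm=B@M[:3,:3]
p=[.57017,.06806,.036]
pts=w(p,np.array([(-58,-78,165),(-12,-78,165),(-12,-112,165),(-58,-112,165),(-9,-10,205),(-9,-245,205),(9,-245,205),(9,-10,205),(-15,6,215),(-15,36,215)])/1e3)
for u in proj(pts,O,Rm,k): cv2.circle(im,tuple(int(round(v)) for v in u),2,(0,0,255),-1)
cv2.imwrite("pics/w1.png",im)
```

```text
0.9 [0.21558915 0.45112867 0.21071196] [1.12498030e+00 2.40589270e-01 5.00035127e-03 1.33520971e+00
 2.10948598e-05 1.57077758e+00] 0.08530101436465735 [ 0.67083805 -0.36041685 -0.0281898 ]
[[-0.902, 0.431, -0.0], [0.431, 0.902, 0.0], [0.0, -0.0, -1.0]]
```

View pics/w1.png

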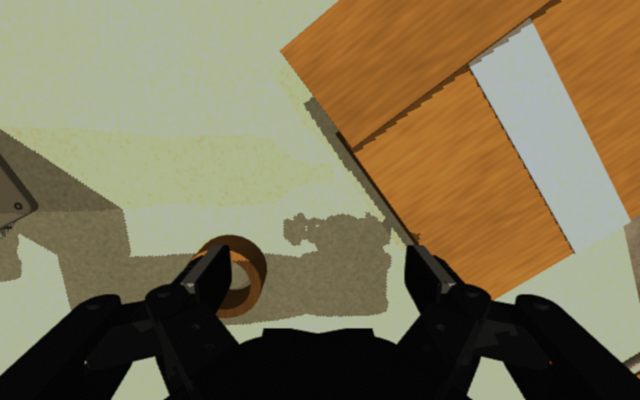

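The call was refused, so nothing has moved: each row needs every key. The wrist picture shows the tape at px (230,275) and a wooden box on the far side, both away from my path.

Call:
drive_tool --rows '[{"dx":0,"dy":0,"dz":-1.2,"wx":0,"wy":0,"wz":0,"hand":0},{"dx":0,"dy":0,"dz":-1.2,"wx":0,"wy":0,"wz":0,"hand":0},{"dx":-9.89,"dy":-5.74,"dz":-1.2,"wx":0,"wy":0,"wz":12.48,"hand":0},{"dx":-9.89,"dy":-5.74,"dz":-1.2,"wx":0,"wy":0,"wz":12.48,"hand":0},{"dx":-9.89,"dy":-5.74,"dz":-1.2,"wx":0,"wy":0,"wz":12.48,"hand":0},{"dx":-9.89,"dy":-5.74,"dz":-1.2,"wx":0,"wy":0,"wz":12.48,"hand":0},{"dx":-9.89,"dy":-5.74,"dz":-1.2,"wx":0,"wy":0,"wz":12.48,"hand":0},{"dx":-9.89,"dy":-5.74,"dz":-1.2,"wx":0,"wy":0,"wz":12.48,"hand":0},{"dx":-9.89,"dy":-5.74,"dz":-1.2,"wx":0,"wy":0,"wz":12.48,"hand":0},{"dx":-9.89,"dy":-5.74,"dz":-1.2,"wx":0,"wy":0,"wz":12.48,"hand":0},{"dx":-9.89,"dy":-5.74,"dz":-1.2,"wx":0,"wy":0,"wz":12.48,"hand":0},{"dx":-9.89,"dy":-5.74,"dz":-1.2,"wx":0,"wy":0,"wz":12.48,"hand":0},{"dx":-9.89,"dy":-5.74,"dz":-1.2,"wx":0,"wy":0,"wz":12.48,"hand":0},{"dx":-9.89,"dy":-5.74,"dz":-1.2,"wx":0,"wy":0,"wz":12.48,"hand":0},{"dx":-9.89,"dy":-5.74,"dz":-1.2,"wx":0,"wy":0,"wz":12.48,"hand":0},{"dx":-9.89,"dy":-5.74,"dz":-1.2,"wx":0,"wy":0,"wz":12.48,"hand":0},{"dx":-9.89,"dy":-5.74,"dz":-1.2,"wx":0,"wy":0,"wz":12.48,"hand":0},{"dx":-9.89,"dy":-5.74,"dz":-1.2,"wx":0,"wy":0,"wz":12.48,"hand":0}]'

```text
clock: 2.75
eef_pos: [0.5376, -0.0199, 0.2711]
tool_rot: [0.694, 0.72, 0.0, 0.0]
ft_force: [-0.5, 0.4, 0.2]
grip_width: -0.0
grasp_force: 0.0
```

Run:
```python
from h import *
import cv2
o=bot.get_obs();print(o["clock"],o["eef_pos"],o["joint_pos"].round(3),o["grip_width"],o["ft_force"])
im=bot.camera("wrist")[:,:,::-1].copy()
k=bot.get_calibration("wrist");M=np.array(k["mount"]);B=R.from_quat(o["tool_rot"]).as_matrix();print(B.round(3).tolist())
O=o["eef_pos"]+B@M[:3,3];Rm=B@M[:3,:3]
p=[.57017,.06806,.036]
pts=w(p,np.array([(-58,-78,165),(-12,-78,165),(-12,-112,165),(-58,-112,165),(-9,-10,205),(-9,-245,205),(9,-245,205),(9,-10,205),(-15,6,215),(-15,36,215)])/1e3)
for u in proj(pts,O,Rm,k): cv2.circle(im,tuple(int(round(v)) for v in u),2,(0,0,255),-1)
cv2.imwrite("pics/w2.png",im)
```

```text
2.75 [ 0.53759115 -0.01987358  0.2711296 ] [-0.037  0.302  0.243  1.511  0.     1.496] -4.318678354417082e-05 [-0.47416084  0.36382425  0.16494986]
[[-0.038, 0.999, 0.0], [0.999, 0.038, 0.0], [0.0, 0.0, -1.0]]
```

View pics/w2.png

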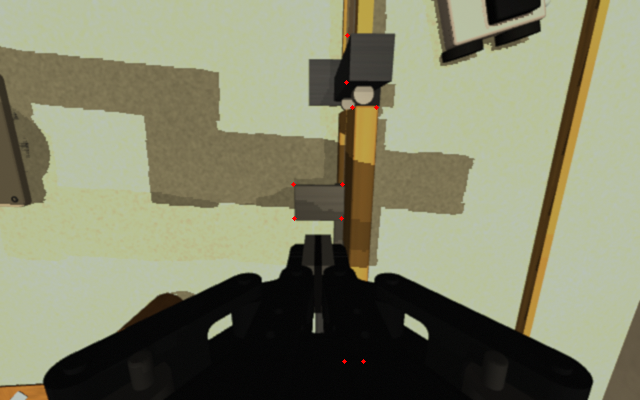

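The overlay matches: the plate is at px (294–343, 184–221), and the rail and post agree to about 1 mm. Now I go down to just above the plate.

Call:
drive_tool --rows '[{"dx":0,"dy":0,"dz":0.5,"wx":0,"wy":0,"wz":0,"hand":0},{"dx":0,"dy":0,"dz":1.0,"wx":0,"wy":0,"wz":0,"hand":0},{"dx":0,"dy":0,"dz":1.4,"wx":0,"wy":0,"wz":0,"hand":0},{"dx":0,"dy":0,"dz":1.56,"wx":0,"wy":0,"wz":0,"hand":0},{"dx":0,"dy":0,"dz":1.56,"wx":0,"wy":0,"wz":0,"hand":0},{"dx":0,"dy":0,"dz":1.56,"wx":0,"wy":0,"wz":0,"hand":0}]'

```text
clock: 3.4
eef_pos: [0.5385, -0.0207, 0.1938]
tool_rot: [0.694, 0.72, 0.001, 0.001]
ft_force: [0.5, -0.3, 0.4]
grip_width: 0.0
grasp_force: 0.0
```

Call:
drive_tool --rows '[{"dx":0,"dy":0,"dz":0.04,"wx":0,"wy":0,"wz":0,"hand":0},{"dx":0,"dy":0,"dz":0.08,"wx":0,"wy":0,"wz":0,"hand":0},{"dx":0,"dy":0,"dz":0.08,"wx":0,"wy":0,"wz":0,"hand":0}]'

```text
clock: 3.7
eef_pos: [0.5382, -0.0211, 0.189]
tool_rot: [0.694, 0.72, 0.0, 0.0]
ft_force: [0.1, -0.1, 0.2]
grip_width: 0.0
grasp_force: 0.0
```

Call:
drive_tool --rows '[{"dx":0,"dy":0,"dz":0.04,"wx":0,"wy":0,"wz":0,"hand":0},{"dx":0,"dy":0,"dz":0.08,"wx":0,"wy":0,"wz":0,"hand":0},{"dx":0,"dy":0,"dz":0.08,"wx":0,"wy":0,"wz":0,"hand":0}]'

```text
clock: 4.0
eef_pos: [0.5377, -0.0211, 0.1843]
tool_rot: [0.694, 0.72, -0.0, -0.0]
ft_force: [-0.7, 0.0, -0.4]
grip_width: 0.0002
grasp_force: 0.0
```

Call:
drive_tool --rows '[{"dx":0,"dy":0,"dz":0.04,"wx":0,"wy":0,"wz":0,"hand":0},{"dx":0,"dy":0,"dz":0.08,"wx":0,"wy":0,"wz":0,"hand":0},{"dx":0,"dy":0,"dz":0.08,"wx":0,"wy":0,"wz":0,"hand":0}]'

```text
clock: 4.3
eef_pos: [0.5377, -0.021, 0.1803]
tool_rot: [0.694, 0.72, -0.0, -0.0]
ft_force: [-0.2, 1.4, -0.4]
grip_width: 0.0002
grasp_force: 0.0
```

Call:
drive_tool --rows '[{"dx":0,"dy":0,"dz":0.04,"wx":0,"wy":0,"wz":0,"hand":0},{"dx":0,"dy":0,"dz":0.06,"wx":0,"wy":0,"wz":0,"hand":0},{"dx":0,"dy":0,"dz":0.06,"wx":0,"wy":0,"wz":0,"hand":0}]'

```text
clock: 4.6
eef_pos: [0.5379, -0.021, 0.1775]
tool_rot: [0.694, 0.72, -0.0, -0.0]
ft_force: [0.4, 0.5, 0.8]
grip_width: 0.0001
grasp_force: 0.0
```

Call:
drive_tool --rows '[{"dx":0,"dy":0,"dz":0.04,"wx":0,"wy":0,"wz":0,"hand":0},{"dx":0,"dy":0,"dz":0.06,"wx":0,"wy":0,"wz":0,"hand":0},{"dx":0,"dy":0,"dz":0.06,"wx":0,"wy":0,"wz":0,"hand":0}]'

```text
clock: 4.9
eef_pos: [0.5379, -0.021, 0.1745]
tool_rot: [0.694, 0.72, -0.0, -0.0]
ft_force: [0.5, -0.7, 0.4]
grip_width: 0.0001
grasp_force: 0.0
```

Call:
drive_tool --rows '[{"dx":0,"dy":0,"dz":0.04,"wx":0,"wy":0,"wz":0,"hand":0},{"dx":0,"dy":0,"dz":0.06,"wx":0,"wy":0,"wz":0,"hand":0},{"dx":0,"dy":0,"dz":0.06,"wx":0,"wy":0,"wz":0,"hand":0}]'

```text
clock: 5.2
eef_pos: [0.5379, -0.021, 0.1715]
tool_rot: [0.694, 0.72, -0.0, -0.0]
ft_force: [0.9, 0.2, 0.4]
grip_width: 0.0004
grasp_force: 0.0
```

Call:
drive_tool --rows '[{"dx":0,"dy":0,"dz":0.04,"wx":0,"wy":0,"wz":0,"hand":0},{"dx":0,"dy":0,"dz":0.06,"wx":0,"wy":0,"wz":0,"hand":0},{"dx":0,"dy":0,"dz":0.06,"wx":0,"wy":0,"wz":0,"hand":0}]'

```text
clock: 5.5
eef_pos: [0.5378, -0.021, 0.1685]
tool_rot: [0.694, 0.72, -0.0, -0.0]
ft_force: [0.7, -0.2, -0.8]
grip_width: -0.0003
grasp_force: 0.0
```

Call:
drive_tool --rows '[{"dx":0,"dy":0,"dz":0.04,"wx":0,"wy":0,"wz":0,"hand":0},{"dx":0,"dy":0,"dz":0.06,"wx":0,"wy":0,"wz":0,"hand":0},{"dx":0,"dy":0,"dz":0.06,"wx":0,"wy":0,"wz":0,"hand":0}]'

```text
clock: 5.8
eef_pos: [0.5378, -0.021, 0.1655]
tool_rot: [0.694, 0.72, -0.0, -0.0]
ft_force: [-0.4, -0.3, 0.6]
grip_width: 0.0004
grasp_force: 0.0
```

Call:
drive_tool --rows '[{"dx":0,"dy":0,"dz":0.04,"wx":0,"wy":0,"wz":0,"hand":0},{"dx":0,"dy":0,"dz":0.04,"wx":0,"wy":0,"wz":0,"hand":0},{"dx":0,"dy":0,"dz":0.04,"wx":0,"wy":0,"wz":0,"hand":0}]'

```text
clock: 6.1
eef_pos: [0.5379, -0.021, 0.1636]
tool_rot: [0.694, 0.72, -0.0, -0.0]
ft_force: [-1.2, 0.2, 0.2]
grip_width: 0.0001
grasp_force: 0.0
```

Run:
```python
from h import *
import cv2
F=[]
for i in range(4):
    im=bot.camera("wrist"); F.append(bot.get_obs()["ft_force"])
print(np.mean(F,0),np.std(F,0))
cv2.imwrite("pics/w3.png",cv2.resize(im[130:330,220:420,::-1],None,fx=3,fy=3))
```

```text
[0.06801428 0.19512241 0.20336794] [0.6391601  0.66617553 0.48454397]
```

View pics/w3.png

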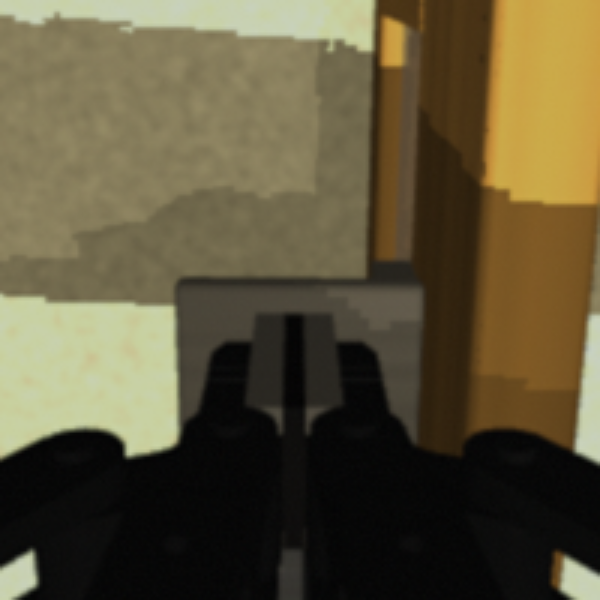

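The plate sits directly below the closed fingertips, centred under them in x, with the rail to the right. There's no contact force yet.

Call:
drive_tool --rows '[{"dx":0,"dy":0,"dz":0.02,"wx":0,"wy":0,"wz":0,"hand":0},{"dx":0,"dy":0,"dz":0.04,"wx":0,"wy":0,"wz":0,"hand":0},{"dx":0,"dy":0,"dz":0.04,"wx":0,"wy":0,"wz":0,"hand":0}]'

```text
clock: 6.6
eef_pos: [0.5379, -0.021, 0.1615]
tool_rot: [0.694, 0.72, -0.0, -0.0]
ft_force: [-0.2, 0.1, -0.0]
grip_width: -0.0004
grasp_force: 0.0
```

```bash
cat > f.py <<'E'
from h import *
F=[]
for i in range(6): bot.camera("wrist"); o=bot.get_obs(); F.append(o["ft_force"])
print(np.mean(F,0).round(2),o["eef_pos"].round(4),o["joint_pos"].round(2),o["clock"])
E
python3 f.py
```

```text
[-0.11 -0.03 -0.13] [ 0.538  -0.021   0.1617] [-0.04  0.34  0.01  1.24 -0.    1.5 ] 6.9
```

Call:
drive_tool --rows '[{"dx":0,"dy":0,"dz":0.02,"wx":0,"wy":0,"wz":0,"hand":0},{"dx":0,"dy":0,"dz":0.04,"wx":0,"wy":0,"wz":0,"hand":0},{"dx":0,"dy":0,"dz":0.04,"wx":0,"wy":0,"wz":0,"hand":0}]'

```text
clock: 7.2
eef_pos: [0.5378, -0.021, 0.1595]
tool_rot: [0.694, 0.72, -0.0, -0.0]
ft_force: [-0.4, 0.6, -0.5]
grip_width: -0.0001
grasp_force: 0.0
```

```bash
python3 f.py
```

```text
[ 0.37  0.14 -0.08] [ 0.538  -0.021   0.1597] [-0.04  0.34  0.01  1.24  0.    1.5 ] 7.5
```

Run:
```python
from h import *
import cv2
print(bot.tip_extent)
a=bot.camera("wrist")[130:330,220:420,::-1]
s=bot.camera("scene")[130:260,210:380,::-1]
cv2.imwrite("pics/w4.png",np.hstack([cv2.resize(a,(390,390)),cv2.resize(s,(408,390*408//510)) if 0 else cv2.resize(s,(408,312))[:, :] if 0 else cv2.resize(s,(408,390))]))
```

```text
0.011
```

View pics/w4.png

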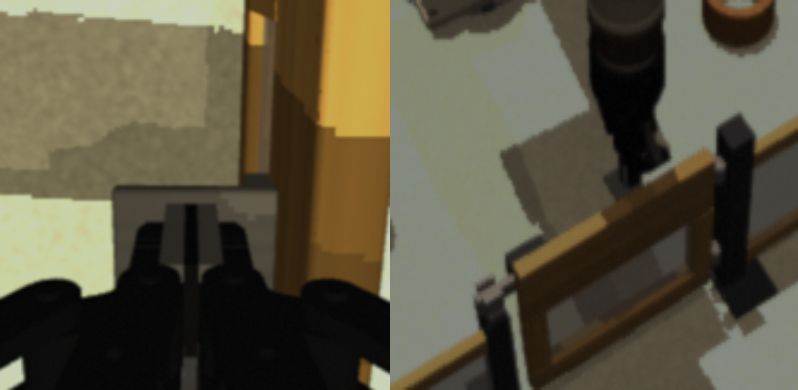

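Run:
```python
from h import *
import cv2
im=bot.camera("scene")[:,:,::-1]
k=bot.get_calibration("scene");o=bot.get_obs();e=o["eef_pos"]
c0=(260,150);s=8
c=cv2.resize(im[150:220,260:350],None,fx=s,fy=s,interpolation=2)
for z,col in((.149,(0,0,255)),(.165,(0,255,255)),(.18,(0,255,0)),(.19,(255,0,0))):
    u=proj([[e[0]+.009,e[1],z]],*fp(k),k)[0]; cv2.circle(c,tuple(int((u[i]-c0[i]+.5)*s) for i in(0,1)),5,col,-1)
P=w([.57017,.06806,.036],np.array([(-58,-78,170),(-12,-78,170),(-12,-112,170),(-58,-112,170)])/1e3)
for u in proj(P,*fp(k),k): cv2.circle(c,tuple(int((u[i]-c0[i]+.5)*s) for i in(0,1)),4,(255,0,255),-1)
cv2.imwrite("pics/s5.png",c)
```

```text
(no output)
```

View pics/s5.png

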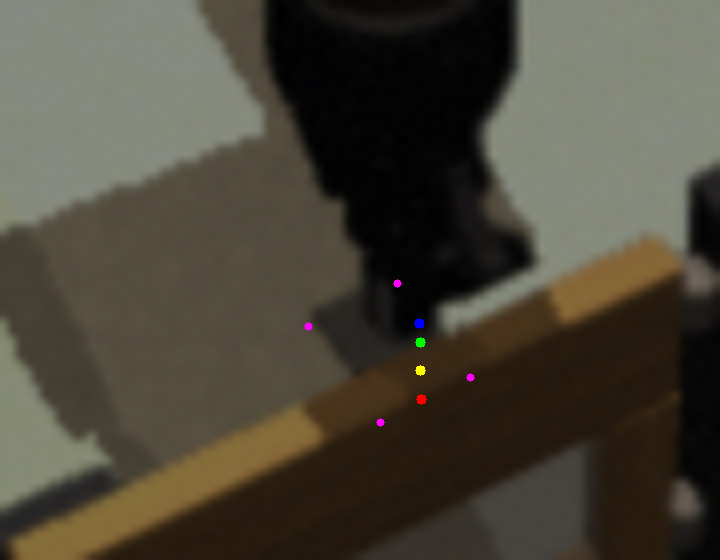

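The scene view has the fingertips just over the plate, around px (310,192), with the plate undisturbed. I keep feeling downward.

Call:
drive_tool --rows '[{"dx":0,"dy":0,"dz":0.02,"wx":0,"wy":0,"wz":0,"hand":0},{"dx":0,"dy":0,"dz":0.04,"wx":0,"wy":0,"wz":0,"hand":0},{"dx":0,"dy":0,"dz":0.04,"wx":0,"wy":0,"wz":0,"hand":0}]'

```text
clock: 7.95
eef_pos: [0.538, -0.021, 0.1577]
tool_rot: [0.694, 0.72, -0.0, -0.0]
ft_force: [-0.5, -0.4, 0.3]
grip_width: -0.0001
grasp_force: 0.0
```

```bash
python3 f.py
```

```text
[-0.23  0.35  0.09] [ 0.538  -0.0211  0.1577] [-0.04  0.34  0.01  1.23 -0.    1.5 ] 8.25
```

Call:
drive_tool --rows '[{"dx":0,"dy":0,"dz":0.02,"wx":0,"wy":0,"wz":0,"hand":0},{"dx":0,"dy":0,"dz":0.04,"wx":0,"wy":0,"wz":0,"hand":0},{"dx":0,"dy":0,"dz":0.04,"wx":0,"wy":0,"wz":0,"hand":0}]'

```text
clock: 8.55
eef_pos: [0.5386, -0.021, 0.1562]
tool_rot: [0.694, 0.72, 0.001, 0.001]
ft_force: [0.6, 0.4, 2.9]
grip_width: 0.0002
grasp_force: 1.5
```

```bash
python3 f.py
```

```text
[0.67 0.68 3.68] [ 0.5383 -0.0209  0.156 ] [-0.04  0.35  0.    1.23  0.    1.5 ] 8.85
```

Call:
drive_tool --rows '[{"dx":0,"dy":0,"dz":0.02,"wx":0,"wy":0,"wz":0,"hand":0},{"dx":0,"dy":0,"dz":0.02,"wx":0,"wy":0,"wz":0,"hand":0}]'

```text
clock: 9.05
eef_pos: [0.5381, -0.0207, 0.1547]
tool_rot: [0.694, 0.72, 0.0, -0.0]
ft_force: [0.1, 1.4, 4.2]
grip_width: 0.0
grasp_force: 1.8
```

```bash
python3 f.py
```

```text
[0.82 1.97 3.96] [ 0.5381 -0.0208  0.1547] [-0.04  0.35  0.    1.23  0.    1.5 ] 9.35
```

Call:
drive_tool --rows '[{"dx":0,"dy":0,"dz":0.02,"wx":0,"wy":0,"wz":0,"hand":0},{"dx":0,"dy":0,"dz":0.02,"wx":0,"wy":0,"wz":0,"hand":0}]'

```text
clock: 9.55
eef_pos: [0.538, -0.0208, 0.1536]
tool_rot: [0.694, 0.72, 0.0, -0.0]
ft_force: [1.7, 2.3, 4.1]
grip_width: 0.0001
grasp_force: 1.8
```

```bash
python3 f.py
```

```text
[1.13 2.54 3.06] [ 0.5379 -0.0211  0.1536] [-0.04  0.35 -0.    1.22 -0.    1.5 ] 9.85
```

Call:
drive_tool --rows '[{"dx":0,"dy":0,"dz":0.04,"wx":0,"wy":0,"wz":0,"hand":0},{"dx":0,"dy":0,"dz":0.08,"wx":0,"wy":0,"wz":0,"hand":0},{"dx":0,"dy":0,"dz":0.08,"wx":0,"wy":0,"wz":0,"hand":0}]'

```text
clock: 10.15
eef_pos: [0.5379, -0.021, 0.1493]
tool_rot: [0.694, 0.72, -0.0, -0.0]
ft_force: [1.4, 2.7, 2.0]
grip_width: -0.0001
grasp_force: 1.7
```

Call:
drive_tool --rows '[{"dx":0,"dy":0,"dz":0.04,"wx":0,"wy":0,"wz":0,"hand":0},{"dx":0,"dy":0,"dz":0.06,"wx":0,"wy":0,"wz":0,"hand":0},{"dx":0,"dy":0,"dz":0.06,"wx":0,"wy":0,"wz":0,"hand":0}]'

```text
clock: 10.45
eef_pos: [0.5379, -0.0211, 0.1464]
tool_rot: [0.694, 0.72, -0.0, -0.0]
ft_force: [1.6, 2.5, 3.7]
grip_width: -0.0001
grasp_force: 1.7
```

```bash
python3 f.py
```

```text
[1.24 2.66 2.87] [ 0.5379 -0.0211  0.1467] [-0.04  0.35 -0.01  1.21 -0.    1.5 ] 10.75
```

Call:
drive_tool --rows '[{"dx":0,"dy":0,"dz":0.04,"wx":0,"wy":0,"wz":0,"hand":0},{"dx":0,"dy":0,"dz":0.06,"wx":0,"wy":0,"wz":0,"hand":0},{"dx":0,"dy":0,"dz":0.06,"wx":0,"wy":0,"wz":0,"hand":0}]'

```text
clock: 11.05
eef_pos: [0.538, -0.0211, 0.1435]
tool_rot: [0.694, 0.72, -0.0, -0.0]
ft_force: [1.6, 2.6, 2.8]
grip_width: -0.0001
grasp_force: 1.6
```

Call:
drive_tool --rows '[{"dx":0,"dy":0,"dz":0.02,"wx":0,"wy":0,"wz":0,"hand":0},{"dx":0,"dy":0,"dz":0.02,"wx":0,"wy":0,"wz":0,"hand":0}]'

```text
clock: 11.25
eef_pos: [0.5379, -0.0211, 0.1425]
tool_rot: [0.694, 0.72, -0.0, -0.0]
ft_force: [0.7, 3.2, 3.1]
grip_width: -0.0002
grasp_force: 1.6
```

```bash
python3 f.py
python3 - <<'E'
from h import *
import cv2
im=bot.camera("scene")[:,:,::-1];a=cv2.resize(im[140:260,230:350],(396,396),interpolation=2)
b=cv2.imread("pics/scene0.png")[140:260,230:350]
cv2.imwrite("pics/s6.png",np.hstack([cv2.resize(b,(396,396),interpolation=2),a]))
E
```

```text
[0.98 2.25 3.01] [ 0.5379 -0.0211  0.1427] [-0.04  0.35 -0.02  1.2  -0.    1.5 ] 11.55
```

View pics/s6.png

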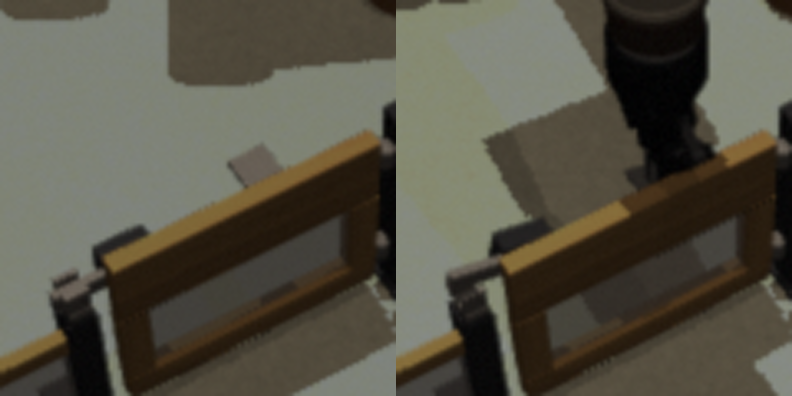

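The bar tip now stands above the fork, at right-panel px (470,272). I press on to the stop in small steps.

Call:
drive_tool --rows '[{"dx":0,"dy":0,"dz":0.02,"wx":0,"wy":0,"wz":0,"hand":0},{"dx":0,"dy":0,"dz":0.02,"wx":0,"wy":0,"wz":0,"hand":0}]'

```text
clock: 11.8
eef_pos: [0.5384, -0.0212, 0.1422]
tool_rot: [0.694, 0.72, 0.0, 0.001]
ft_force: [0.8, 1.9, 4.6]
grip_width: 0.0001
grasp_force: 2.5
```

Call:
drive_tool --rows '[{"dx":0,"dy":0,"dz":0.015,"wx":0,"wy":0,"wz":0,"hand":0},{"dx":0,"dy":0,"dz":0.015,"wx":0,"wy":0,"wz":0,"hand":0}]'

```text
clock: 12.0
eef_pos: [0.5389, -0.0213, 0.1421]
tool_rot: [0.694, 0.72, 0.001, 0.001]
ft_force: [0.9, 2.0, 7.2]
grip_width: 0.0003
grasp_force: 3.7
```

```bash
python3 f.py
```

```text
[0.35 1.89 7.08] [ 0.5389 -0.0213  0.1421] [-0.04  0.35 -0.02  1.19 -0.    1.5 ] 12.3
```

Call:
drive_tool --rows '[{"dx":0,"dy":0.04,"dz":0,"wx":0,"wy":0,"wz":0,"hand":0},{"dx":0,"dy":0.08,"dz":0,"wx":0,"wy":0,"wz":0,"hand":0},{"dx":0,"dy":0.12,"dz":0,"wx":0,"wy":0,"wz":0,"hand":0},{"dx":0,"dy":0.16,"dz":0,"wx":0,"wy":0,"wz":0,"hand":0}]'

```text
clock: 12.7
eef_pos: [0.5461, -0.0225, 0.1419]
tool_rot: [0.695, 0.719, -0.001, 0.002]
ft_force: [-0.7, -2.8, 7.1]
grip_width: 0.0001
grasp_force: 3.3
```

Call:
drive_tool --rows '[{"dx":0,"dy":0.04,"dz":0,"wx":0,"wy":0,"wz":0,"hand":0},{"dx":0,"dy":0.06,"dz":0,"wx":0,"wy":0,"wz":0,"hand":0},{"dx":0,"dy":0.08,"dz":0,"wx":0,"wy":0,"wz":0,"hand":0}]'

```text
clock: 13.0
eef_pos: [0.5501, -0.0225, 0.1417]
tool_rot: [0.695, 0.719, -0.001, 0.002]
ft_force: [-0.9, -1.9, 6.1]
grip_width: -0.0001
grasp_force: 3.0
```

```bash
python3 f.py
cat > g.py <<'E'
from h import *
import cv2,sys
# gate angle from top view: colour rail top ends unknown -> fit via outline of gate
im=bot.camera("top"); r=bot.outline_of("top","gate"); l=bot.outline_of("top","latch")
for d in r[:1]+l[:1]:
    ys,xs=np.nonzero(d["region"]); (c,s,a)=cv2.minAreaRect(np.c_[xs,ys].astype(np.float32)); print(d["score"],d["extent"],np.round(c),np.round(s),a)
cv2.imwrite("pics/%s.png"%sys.argv[1],im[:,:,::-1])
E
python3 g.py top7
```

```text
[-0.33 -2.28  6.22] [ 0.5503 -0.0224  0.1417] [-0.04  0.38  0.01  1.2  -0.    1.5 ] 13.3
0.91 [388.6, 156.9, 54.6, 29.8] [389. 153.] [24. 50.] 79.69515228271484
0.71 [218.9, 287.1, 43.0, 38.8] [218. 286.] [37. 40.] 90.0
```

```bash
cat > ang.py <<'E'
from h import *
import cv2,sys
# gate angle by matching wood-coloured pixels to the projected silhouette of the rail's top face (scene + top)
p=[.57017,.06806,.036]
def gp(th,L):
    L=np.atleast_2d(L); c,s=np.cos(th),np.sin(th)
    return w(p,np.c_[c*L[:,0]-s*L[:,1],s*L[:,0]+c*L[:,1],L[:,2]])
g=np.array([(x,y,.205) for x in np.linspace(-.007,.007,4) for y in np.linspace(-.24,-.13,60)])
out=np.array([(x,y,.205) for x in (-.016,-.02) for y in np.linspace(-.24,-.13,60)]+[(x,-.252,.205) for x in np.linspace(-.009,.009,6)]*8)
for cam in ("scene","top"):
    im=bot.camera(cam); k=bot.get_calibration(cam); hsv=cv2.cvtColor(im,cv2.COLOR_RGB2HSV).astype(int)
    m=((hsv[...,0]>8)&(hsv[...,0]<26)&(hsv[...,1]>90)&(hsv[...,2]>60)).astype(float)
    def sc(t,P):
        u=np.round(proj(gp(t,P),*fp(k),k)).astype(int); return m[np.clip(u[:,1],0,399),np.clip(u[:,0],0,639)].mean()
    ts=np.arange(-.05,1.62,.01); S=np.array([sc(t,g)-.5*sc(t,out) for t in ts]); i=np.argsort(-S)[:5]
    print(cam,[(round(ts[j],2),round(S[j],2)) for j in i],round(m.mean(),3))
E
python3 ang.py
```

```text
scene [(np.float64(0.12), np.float64(1.0)), (np.float64(0.13), np.float64(0.98)), (np.float64(0.14), np.float64(0.88)), (np.float64(0.11), np.float64(0.86)), (np.float64(0.1), np.float64(0.75))] 0.105
top [(np.float64(0.12), np.float64(0.65)), (np.float64(0.11), np.float64(0.57)), (np.float64(0.13), np.float64(0.52)), (np.float64(0.14), np.float64(0.51)), (np.float64(0.1), np.float64(0.49))] 0.126
```

The gate is at 0.12 rad and moving with the tool, and the bar is past the prong. I compute the arc for the rest of the swing.

```bash
cat > arc.py <<'E'
import numpy as np,sys,json
t0,t1,n,yaw,ax,ay=map(float,sys.argv[1:7]) # yaw: tool y yaw minus fence yaw
R2=lambda a:np.array([[np.cos(a),-np.sin(a)],[np.sin(a),np.cos(a)]])
q=np.array([ax,ay]); u=np.linspace(0,1,int(n)+1)[1:]; 
for s in u:
    t=t0+(t1-t0)*s; d=R2(-yaw)@(R2(t)@q-R2(t0)@q)
    print(json.dumps(dict(dx=round(d[1]/.05,2),dy=round(d[0]/.05,2),dz=0,wx=0,wy=0,wz=round(-np.degrees(t-yaw)*s/5 if 0 else -np.degrees((t1-yaw)*s)/5,1),hand=0)),end=", ")
E
python3 arc.py .122 .82 20 0 -.034 -.087
```

```text
{"dx": -0.02, "dy": 0.06, "dz": 0, "wx": 0, "wy": 0, "wz": -0.5, "hand": 0}, {"dx": -0.03, "dy": 0.13, "dz": 0, "wx": 0, "wy": 0, "wz": -0.9, "hand": 0}, {"dx": -0.04, "dy": 0.19, "dz": 0, "wx": 0, "wy": 0, "wz": -1.4, "hand": 0}, {"dx": -0.05, "dy": 0.26, "dz": 0, "wx": 0, "wy": 0, "wz": -1.9, "hand": 0}, {"dx": -0.05, "dy": 0.32, "dz": 0, "wx": 0, "wy": 0, "wz": -2.3, "hand": 0}, {"dx": -0.06, "dy": 0.39, "dz": 0, "wx": 0, "wy": 0, "wz": -2.8, "hand": 0}, {"dx": -0.06, "dy": 0.45, "dz": 0, "wx": 0, "wy": 0, "wz": -3.3, "hand": 0}, {"dx": -0.06, "dy": 0.52, "dz": 0, "wx": 0, "wy": 0, "wz": -3.8, "hand": 0}, {"dx": -0.05, "dy": 0.58, "dz": 0, "wx": 0, "wy": 0, "wz": -4.2, "hand": 0}, {"dx": -0.05, "dy": 0.65, "dz": 0, "wx": 0, "wy": 0, "wz": -4.7, "hand": 0}, {"dx": -0.04, "dy": 0.71, "dz": 0, "wx": 0, "wy": 0, "wz": -5.2, "hand": 0}, {"dx": -0.03, "dy": 0.78, "dz": 0, "wx": 0, "wy": 0, "wz": -5.6, "hand": 0}, {"dx": -0.02, "dy": 0.84, "dz": 0, "wx": 0, "wy": 0, "wz": -6.1, "hand": 0}, {"dx": -0.01, "dy": 0.9, "dz": 0, "wx": 0, "wy": 0, "wz": -6.6, "hand": 0}, {"dx": 0.01, "dy": 0.97, "dz": 0, "wx": 0, "wy": 0, "wz": -7.0, "hand": 0}, {"dx": 0.03, "dy": 1.03, "dz": 0, "wx": 0, "wy": 0, "wz": -7.5, "hand": 0}, {"dx": 0.05, "dy": 1.09, "dz": 0, "wx": 0, "wy": 0, "wz": -8.0, "hand": 0}, {"dx": 0.07, "dy": 1.15, "dz": 0, "wx": 0, "wy": 0, "wz": -8.5, "hand": 0}, {"dx": 0.1, "dy": 1.21, "dz": 0, "wx": 0, "wy": 0, "wz": -8.9, "hand": 0}, {"dx": 0.13, "dy": 1.27, "dz": 0, "wx": 0, "wy": 0, "wz": -9.4, "hand": 0},
```

Run the first half of this (to about 0.47 rad), then check.

Call:
drive_tool --rows '[{"dx":-0.02,"dy":0.06,"dz":0,"wx":0,"wy":0,"wz":-0.5,"hand":0},{"dx":-0.03,"dy":0.13,"dz":0,"wx":0,"wy":0,"wz":-0.9,"hand":0},{"dx":-0.04,"dy":0.19,"dz":0,"wx":0,"wy":0,"wz":-1.4,"hand":0},{"dx":-0.05,"dy":0.26,"dz":0,"wx":0,"wy":0,"wz":-1.9,"hand":0},{"dx":-0.05,"dy":0.32,"dz":0,"wx":0,"wy":0,"wz":-2.3,"hand":0},{"dx":-0.06,"dy":0.39,"dz":0,"wx":0,"wy":0,"wz":-2.8,"hand":0},{"dx":-0.06,"dy":0.45,"dz":0,"wx":0,"wy":0,"wz":-3.3,"hand":0},{"dx":-0.06,"dy":0.52,"dz":0,"wx":0,"wy":0,"wz":-3.8,"hand":0},{"dx":-0.05,"dy":0.58,"dz":0,"wx":0,"wy":0,"wz":-4.2,"hand":0},{"dx":-0.05,"dy":0.65,"dz":0,"wx":0,"wy":0,"wz":-4.7,"hand":0}]'

```text
clock: 14.55
eef_pos: [0.5826, -0.0237, 0.1416]
tool_rot: [0.533, 0.846, -0.001, 0.001]
ft_force: [-0.8, -1.0, 5.9]
grip_width: 0.0001
grasp_force: 2.8
```

```bash
python3 f.py; python3 ang.py
```

```text
[ 0.82 -1.2   5.03] [ 0.5828 -0.0232  0.1415] [-0.04  0.44  0.11  1.24 -0.    1.09] 14.85
scene [(np.float64(0.48), np.float64(0.99)), (np.float64(0.47), np.float64(0.95)), (np.float64(0.49), np.float64(0.9)), (np.float64(0.46), np.float64(0.79)), (np.float64(0.5), np.float64(0.75))] 0.105
top [(np.float64(0.48), np.float64(0.48)), (np.float64(0.47), np.float64(0.45)), (np.float64(0.49), np.float64(0.37)), (np.float64(0.46), np.float64(0.36)), (np.float64(0.45), np.float64(0.35))] 0.125
```

```bash
python3 arc.py .478 1.18 20 .41 -.034 -.086
```

```text
{"dx": -0.02, "dy": 0.06, "dz": 0, "wx": 0, "wy": 0, "wz": -0.4, "hand": 0}, {"dx": -0.04, "dy": 0.12, "dz": 0, "wx": 0, "wy": 0, "wz": -0.9, "hand": 0}, {"dx": -0.05, "dy": 0.19, "dz": 0, "wx": 0, "wy": 0, "wz": -1.3, "hand": 0}, {"dx": -0.06, "dy": 0.25, "dz": 0, "wx": 0, "wy": 0, "wz": -1.8, "hand": 0}, {"dx": -0.07, "dy": 0.32, "dz": 0, "wx": 0, "wy": 0, "wz": -2.2, "hand": 0}, {"dx": -0.08, "dy": 0.38, "dz": 0, "wx": 0, "wy": 0, "wz": -2.6, "hand": 0}, {"dx": -0.08, "dy": 0.45, "dz": 0, "wx": 0, "wy": 0, "wz": -3.1, "hand": 0}, {"dx": -0.09, "dy": 0.51, "dz": 0, "wx": 0, "wy": 0, "wz": -3.5, "hand": 0}, {"dx": -0.09, "dy": 0.58, "dz": 0, "wx": 0, "wy": 0, "wz": -4.0, "hand": 0}, {"dx": -0.09, "dy": 0.64, "dz": 0, "wx": 0, "wy": 0, "wz": -4.4, "hand": 0}, {"dx": -0.08, "dy": 0.7, "dz": 0, "wx": 0, "wy": 0, "wz": -4.9, "hand": 0}, {"dx": -0.08, "dy": 0.77, "dz": 0, "wx": 0, "wy": 0, "wz": -5.3, "hand": 0}, {"dx": -0.07, "dy": 0.83, "dz": 0, "wx": 0, "wy": 0, "wz": -5.7, "hand": 0}, {"dx": -0.06, "dy": 0.9, "dz": 0, "wx": 0, "wy": 0, "wz": -6.2, "hand": 0}, {"dx": -0.04, "dy": 0.96, "dz": 0, "wx": 0, "wy": 0, "wz": -6.6, "hand": 0}, {"dx": -0.03, "dy": 1.02, "dz": 0, "wx": 0, "wy": 0, "wz": -7.1, "hand": 0}, {"dx": -0.01, "dy": 1.09, "dz": 0, "wx": 0, "wy": 0, "wz": -7.5, "hand": 0}, {"dx": 0.01, "dy": 1.15, "dz": 0, "wx": 0, "wy": 0, "wz": -7.9, "hand": 0}, {"dx": 0.03, "dy": 1.21, "dz": 0, "wx": 0, "wy": 0, "wz": -8.4, "hand": 0}, {"dx": 0.05, "dy": 1.27, "dz": 0, "wx": 0, "wy": 0, "wz": -8.8, "hand": 0},
```

Call:
drive_tool --rows '[{"dx":-0.02,"dy":0.06,"dz":0,"wx":0,"wy":0,"wz":-0.4,"hand":0},{"dx":-0.04,"dy":0.12,"dz":0,"wx":0,"wy":0,"wz":-0.9,"hand":0},{"dx":-0.05,"dy":0.19,"dz":0,"wx":0,"wy":0,"wz":-1.3,"hand":0},{"dx":-0.06,"dy":0.25,"dz":0,"wx":0,"wy":0,"wz":-1.8,"hand":0},{"dx":-0.07,"dy":0.32,"dz":0,"wx":0,"wy":0,"wz":-2.2,"hand":0},{"dx":-0.08,"dy":0.38,"dz":0,"wx":0,"wy":0,"wz":-2.6,"hand":0},{"dx":-0.08,"dy":0.45,"dz":0,"wx":0,"wy":0,"wz":-3.1,"hand":0},{"dx":-0.09,"dy":0.51,"dz":0,"wx":0,"wy":0,"wz":-3.5,"hand":0},{"dx":-0.09,"dy":0.58,"dz":0,"wx":0,"wy":0,"wz":-4.0,"hand":0},{"dx":-0.09,"dy":0.64,"dz":0,"wx":0,"wy":0,"wz":-4.4,"hand":0},{"dx":-0.08,"dy":0.7,"dz":0,"wx":0,"wy":0,"wz":-4.9,"hand":0},{"dx":-0.08,"dy":0.77,"dz":0,"wx":0,"wy":0,"wz":-5.3,"hand":0},{"dx":-0.07,"dy":0.83,"dz":0,"wx":0,"wy":0,"wz":-5.7,"hand":0},{"dx":-0.06,"dy":0.9,"dz":0,"wx":0,"wy":0,"wz":-6.2,"hand":0},{"dx":-0.04,"dy":0.96,"dz":0,"wx":0,"wy":0,"wz":-6.6,"hand":0},{"dx":-0.03,"dy":1.02,"dz":0,"wx":0,"wy":0,"wz":-7.1,"hand":0},{"dx":-0.01,"dy":1.09,"dz":0,"wx":0,"wy":0,"wz":-7.5,"hand":0},{"dx":0.01,"dy":1.15,"dz":0,"wx":0,"wy":0,"wz":-7.9,"hand":0},{"dx":0.03,"dy":1.21,"dz":0,"wx":0,"wy":0,"wz":-8.4,"hand":0},{"dx":0.05,"dy":1.27,"dz":0,"wx":0,"wy":0,"wz":-8.8,"hand":0}]'

```text
clock: 16.95
eef_pos: [0.6389, 0.0066, 0.1412]
tool_rot: [0.177, 0.984, -0.001, 0.0]
ft_force: [0.6, -1.9, 4.3]
grip_width: -0.0
grasp_force: 2.1
```

```bash
python3 f.py; python3 ang.py;python3 arc.py 1.18 1.54 12 1.178 -.034 -.086
```

```text
[ 1.42 -0.76  4.01] [0.6388 0.0072 0.1411] [ 0.01  0.55  0.29  1.31 -0.    0.37] 17.25
scene [(np.float64(1.18), np.float64(0.9)), (np.float64(1.19), np.float64(0.87)), (np.float64(1.17), np.float64(0.76)), (np.float64(1.2), np.float64(0.75)), (np.float64(1.16), np.float64(0.73))] 0.102
top [(np.float64(-0.05), np.float64(0.0)), (np.float64(-0.04), np.float64(0.0)), (np.float64(-0.03), np.float64(0.0)), (np.float64(-0.02), np.float64(0.0)), (np.float64(-0.01), np.float64(0.0))] 0.122
{"dx": -0.02, "dy": 0.05, "dz": 0, "wx": 0, "wy": 0, "wz": -0.3, "hand": 0}, {"dx": -0.04, "dy": 0.1, "dz": 0, "wx": 0, "wy": 0, "wz": -0.7, "hand": 0}, {"dx": -0.05, "dy": 0.16, "dz": 0, "wx": 0, "wy": 0, "wz": -1.0, "hand": 0}, {"dx": -0.07, "dy": 0.21, "dz": 0, "wx": 0, "wy": 0, "wz": -1.4, "hand": 0}, {"dx": -0.08, "dy": 0.26, "dz": 0, "wx": 0, "wy": 0, "wz": -1.7, "hand": 0}, {"dx": -0.09, "dy": 0.32, "dz": 0, "wx": 0, "wy": 0, "wz": -2.1, "hand": 0}, {"dx": -0.1, "dy": 0.37, "dz": 0, "wx": 0, "wy": 0, "wz": -2.4, "hand": 0}, {"dx": -0.11, "dy": 0.43, "dz": 0, "wx": 0, "wy": 0, "wz": -2.8, "hand": 0}, {"dx": -0.12, "dy": 0.48, "dz": 0, "wx": 0, "wy": 0, "wz": -3.1, "hand": 0}, {"dx": -0.12, "dy": 0.54, "dz": 0, "wx": 0, "wy": 0, "wz": -3.5, "hand": 0}, {"dx": -0.13, "dy": 0.59, "dz": 0, "wx": 0, "wy": 0, "wz": -3.8, "hand": 0}, {"dx": -0.13, "dy": 0.65, "dz": 0, "wx": 0, "wy": 0, "wz": -4.1, "hand": 0},
```

Call:
drive_tool --rows '[{"dx":-0.02,"dy":0.05,"dz":0,"wx":0,"wy":0,"wz":-0.3,"hand":0},{"dx":-0.04,"dy":0.1,"dz":0,"wx":0,"wy":0,"wz":-0.7,"hand":0},{"dx":-0.05,"dy":0.16,"dz":0,"wx":0,"wy":0,"wz":-1.0,"hand":0},{"dx":-0.07,"dy":0.21,"dz":0,"wx":0,"wy":0,"wz":-1.4,"hand":0},{"dx":-0.08,"dy":0.26,"dz":0,"wx":0,"wy":0,"wz":-1.7,"hand":0},{"dx":-0.09,"dy":0.32,"dz":0,"wx":0,"wy":0,"wz":-2.1,"hand":0},{"dx":-0.1,"dy":0.37,"dz":0,"wx":0,"wy":0,"wz":-2.4,"hand":0},{"dx":-0.11,"dy":0.43,"dz":0,"wx":0,"wy":0,"wz":-2.8,"hand":0},{"dx":-0.12,"dy":0.48,"dz":0,"wx":0,"wy":0,"wz":-3.1,"hand":0},{"dx":-0.12,"dy":0.52,"dz":0,"wx":0,"wy":0,"wz":-3.4,"hand":0},{"dx":-0.12,"dy":0.56,"dz":0,"wx":0,"wy":0,"wz":-3.6,"hand":0},{"dx":-0.13,"dy":0.59,"dz":0,"wx":0,"wy":0,"wz":-3.8,"hand":0},{"dx":-0.13,"dy":0.62,"dz":0,"wx":0,"wy":0,"wz":-4.0,"hand":0},{"dx":-0.13,"dy":0.64,"dz":0,"wx":0,"wy":0,"wz":-4.1,"hand":0},{"dx":-0.13,"dy":0.65,"dz":0,"wx":0,"wy":0,"wz":-4.1,"hand":0},{"dx":-0.13,"dy":0.65,"dz":0,"wx":0,"wy":0,"wz":-4.1,"hand":0}]'

```text
clock: 18.95
eef_pos: [0.6561, 0.0362, 0.1409]
tool_rot: [-0.001, 1.0, 0.0, -0.0]
ft_force: [-0.1, 0.1, 4.1]
grip_width: 0.0
grasp_force: 2.0
```

```bash
python3 f.py; python3 ang.py
```

```text
[0.04 0.43 4.43] [0.656  0.036  0.1409] [0.05 0.59 0.35 1.33 0.   0.05] 19.25
scene [(np.float64(1.55), np.float64(0.97)), (np.float64(1.54), np.float64(0.85)), (np.float64(1.56), np.float64(0.82)), (np.float64(1.57), np.float64(0.78)), (np.float64(1.53), np.float64(0.75))] 0.102
top [(np.float64(-0.05), np.float64(0.0)), (np.float64(-0.04), np.float64(0.0)), (np.float64(-0.03), np.float64(0.0)), (np.float64(-0.02), np.float64(0.0)), (np.float64(-0.01), np.float64(0.0))] 0.122
```

The gate stands at 1.55 rad. I raise the finger slowly so the bar comes down gently, then lift clear.

Call:
drive_tool --rows '[{"dx":0,"dy":0,"dz":-0.04,"wx":0,"wy":0,"wz":0,"hand":0},{"dx":0,"dy":0,"dz":-0.08,"wx":0,"wy":0,"wz":0,"hand":0},{"dx":0,"dy":0,"dz":-0.12,"wx":0,"wy":0,"wz":0,"hand":0},{"dx":0,"dy":0,"dz":-0.16,"wx":0,"wy":0,"wz":0,"hand":0},{"dx":0,"dy":0,"dz":-0.2,"wx":0,"wy":0,"wz":0,"hand":0},{"dx":0,"dy":0,"dz":-0.24,"wx":0,"wy":0,"wz":0,"hand":0},{"dx":0,"dy":0,"dz":-0.28,"wx":0,"wy":0,"wz":0,"hand":0},{"dx":0,"dy":0,"dz":-0.32,"wx":0,"wy":0,"wz":0,"hand":0},{"dx":0,"dy":0,"dz":-0.36,"wx":0,"wy":0,"wz":0,"hand":0},{"dx":0,"dy":0,"dz":-0.4,"wx":0,"wy":0,"wz":0,"hand":0},{"dx":0,"dy":0,"dz":-0.44,"wx":0,"wy":0,"wz":0,"hand":0},{"dx":0,"dy":0,"dz":-0.48,"wx":0,"wy":0,"wz":0,"hand":0},{"dx":0,"dy":0,"dz":-0.54,"wx":0,"wy":0,"wz":0,"hand":0},{"dx":0,"dy":0,"dz":-0.6,"wx":0,"wy":0,"wz":0,"hand":0},{"dx":0,"dy":0,"dz":-0.8,"wx":0,"wy":0,"wz":0,"hand":0},{"dx":0,"dy":0,"dz":-1.2,"wx":0,"wy":0,"wz":0,"hand":0},{"dx":0,"dy":0,"dz":-1.7,"wx":0,"wy":0,"wz":0,"hand":0},{"dx":0,"dy":0,"dz":-2.2,"wx":0,"wy":0,"wz":0,"hand":0},{"dx":0,"dy":0,"dz":-2.2,"wx":0,"wy":0,"wz":0,"hand":0}]'

```text
clock: 21.25
eef_pos: [0.658, 0.036, 0.256]
tool_rot: [-0.001, 1.0, 0.0, 0.004]
ft_force: [0.6, -0.3, 0.4]
grip_width: -0.0003
grasp_force: 0.0
```

```bash
python3 f.py; python3 ang.py
python3 - <<'E'
from h import *
import cv2
im=bot.camera("scene")[:,:,::-1]
cv2.imwrite("pics/s9.png",cv2.resize(im[100:290,160:440],None,fx=2.8,fy=2.8,interpolation=2))
bot.camera("top")
for t in("rover","tape","cup"): r=bot.look_for("top",t); print(t,[(np.round(d["extent"]).tolist(),round(d["score"],2)) for d in r[:1]])
E
```

```text
[-0.19  0.25 -0.43] [0.6554 0.0359 0.2494] [0.05 0.57 0.6  1.6  0.   0.05] 21.55
scene [(np.float64(1.54), np.float64(0.92)), (np.float64(1.55), np.float64(0.89)), (np.float64(1.56), np.float64(0.79)), (np.float64(1.53), np.float64(0.75)), (np.float64(1.52), np.float64(0.72))] 0.102
top [(np.float64(-0.05), np.float64(0.0)), (np.float64(-0.04), np.float64(0.0)), (np.float64(-0.03), np.float64(0.0)), (np.float64(-0.02), np.float64(0.0)), (np.float64(-0.01), np.float64(0.0))] 0.121
rover [([246.0, 118.0, 22.0, 48.0], 0.9)]
tape [([342.0, 121.0, 267.0, 153.0], 0.57)]
cup [([438.0, 281.0, 38.0, 31.0], 0.91)]
```

View pics/s9.png

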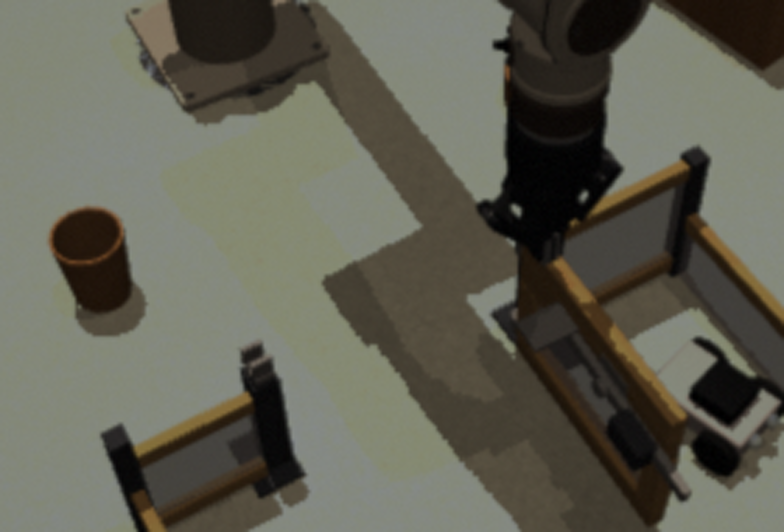

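The gate stands open at about 1.55 rad, and the bar is back down with its weight at px (630,435). The rover and cup haven't moved, and the hand is clear above.

```bash
python3 -c "
from workcell import bot
print(bot.job_done())"
```

```text
the job is handed in; nothing more can be done
None
```

The gate stands still and open at about 1.55 rad with the bar dropped back down, force on the plate read about 7 N at most, the rover and cup look unmoved (the tape was not re-detected afterwards, but nothing went near it), and the job is handed in at about 22 s.

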